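# Clear, open and feed the lift-and-slide waste bin

### The arm

A 6-joint arm with a two-finger parallel gripper is mounted at the origin on a cart in front of the work surface, level with it; the furniture and walls round the work are solid. World frame = base frame: x ahead of the robot, y to its left, z up, the work surface at z = 0. Lengths are in m, angles in rad, forces in N, time in s.
With the tool pointing down it reaches from about 0.375 to 0.925 m from the base axis. Payload 5.7 kg.
Tool frame: the origin (TCP) lies midway between the tips of the shut fingers; the grasp point (between the pads) lies 19 mm behind it; z points along the fingers, y is the line along which they close (so a half turn about z gives the same grasp; the last joint's range is limited). The gripper opens to 88 mm and grips with 3 to 60 N. Pads are 20 mm wide; open, the fingers measure 115 mm over their backs; the gripper's body (75 mm by 178 mm) begins 61 mm behind the grasp point.
Start: joints at [-1.434, 0.359, 1.51, -0, 1.272, -0.115], TCP at [0.149, -0.581, 0.223] pointing down, gripper open.
Joint ranges: [-2.97, 2.97], [-1.01, 2.36], [0.21, 2.38], [-0.96, 4.11], [0.2, 2.71], [-2.98, 2.98]. Speed limits (rad/s): [2.39, 2.39, 3.14, 3.14, 3.14, 3.14].

### API

Orientations are given as a unit quaternion [x, y, z, w].
In Python, from bench import move_ptp, servo_line, goto_joints, move_gripper, sleep, inverse_kinematics, capture, PlanningError, close_job, spot_in, silhouettes, current_clock, current_joint_pos, current_qvel, current_joint_torque, current_position, current_orientation, current_force, current_torque, current_finger_gap, current_grip_force gives the robot as it stands. Calls block until the motion is done:
- move_ptp(position, orientation): joint-space move of the TCP to a pose.
- servo_line(position, orientation=None, rate=0.15, contact_N=None): straight line of the TCP; orientation=None keeps the orientation; rate is the mean speed in m/s. With contact_N (N) it stops when the force on the tool has changed by that much, and returns True; else False.
- goto_joints(angles): joint-space move.
- move_gripper(opening): finger opening in m; the grip force is fixed at half the most; returns when the fingers have stopped.
- sleep(seconds).
- inverse_kinematics(position, orientation): joint angles nearest the present ones, or None.
- capture(name): name is "scene" or "top" or "wrist"; returns a dict with "image" (400x640x3 uint8, blue, green, red), "range_z" (400x640 float32, m along the optical axis (not along the pixel's ray), 0 where there is no reading), "intrinsics" (3x3 intrinsics, pixels), "k1" (the pictures are not rectified: a ray, as slopes to the right and down, at radius r is drawn at 1 + k1 r^2 times it, then the intrinsics apply), "R" (3x3) and "t" (3): a world point X has camera coordinates R X + t. Camera axes: x right, y down, z forward; pixel columns grow to the right and rows downward; lengths in m; the calibration is good to about 2 mm. A picture is of the moment at which its call begins.
A pose or a line that the arm cannot do raises PlanningError and nothing moves.
- close_job(): hands the job in; it is judged then, once.
Trained networks look in the newest picture that a camera, given by its name, has taken for a name from the list of things; names that differ only in an ending like _2 or _b are one class to them, and where a whole thing is asked for, a point or a joint stands for the part that bears it (a point fixed in the world has none). Each returns a list of dicts, best first, with "conf" (0 to 1); they miss things now and then, are a little off and sometimes report something else, mostly with a low value. They report only what shows in the picture. A call takes as long as a camera call. They do not tell look-alikes from the thing itself.
- spot_in(camera, query): "xy" ([column, row] in pixels, amid what is visible of it).
- silhouettes(camera, query): "region" (400x640 bool, what is visible of it) and "xy" ([column, row] in pixels, amid what is visible of it).
Readings, each from a call of its own:
- current_clock(): time.
- current_joint_pos(): joint angles.
- current_qvel(): joint speeds.
- current_joint_torque(): joint torques, N m.
- current_position(): TCP position.
- current_orientation(): TCP orientation.
- current_force(): force on the tool from outside, world axes, zero at the start.
- current_torque(): the same for the moment, N m.
- current_finger_gap(): finger opening in m.
- current_grip_force(): force on a finger pad.
Only numpy, scipy, OpenCV 4.12 (cv2) and the standard library are available. Lean on these libraries where they do the work, as an engineer would, in place of code of your own. Each camera call takes 0.05 s, during which the arm holds its last target. There are 200 camera calls.

### The job

A scoop tray of spent filter cartridges has been left across the channels of the grey waste bin, in the way of its hatch: stand the tray, still loaded, on the free worktop beside the bin. Lift the recessed hatch off its seat, slide it along its channels until the well is fully open, and let it lie flat on the bin's deck there. Then take the tray again, tip all four cartridges into the well, and stand the empty tray upright on the worktop, leaving the things round about where they are.

Things in the scene. Friction and masses are not known exactly. Their poses are not given: they have to be found in the camera images.
- bin: Fixed grey bin 128 (x) by 256 mm (y, -133 to +123), origin on the worktop; its x points away from the robot within 0.25 rad, y to the left. Well at its left (+y), parking deck at its right. C-channels along both long sides, 116 mm apart inside; their 4 mm lips (top at z 101, underside 97 mm) reach in to x = -46 and +46 mm over the hatch's edges, full length; ends closed.
- well (a point): Centre of the well's mouth (94 mm in y, 92 mm in x), level with the top of the channel lips, 101 mm above the worktop; axes as the bin's. Well floor 6 mm, seat ledge 65 mm above the worktop. A 4 mm upright guard stands behind the well only (66 mm beyond this point in x, 126 mm long, top 130 mm above the worktop).
- park (a point): Centre of the level parking deck, on its surface, 75 mm above the worktop, 122 mm to the right of the well's centre; axes as the bin's. The deck is 130 mm long in y, so the hatch has 10 mm to spare each way when centred here.
- hatch_pull (a point): On the hatch's pull, 42 mm above its underside. Loose steel plate 110x110x10 mm, 0.25 kg, with a fixed upright black blade in its middle: 60 mm along x, 14 mm thick in y (grip across this), top 58 mm above the underside. Seated over the well its underside is 10 mm below the deck: it must rise over 10 mm to slide; the lips stop it at 22 mm. Captive; 3 mm play each side.
- tray_mid (a point): Centre of the loose white scoop tray's body, half-way up (21 mm). 0.16 kg; 130 mm long (x -60 to +70), 56 mm wide over straight sides (y), 42 mm high; +x end an open spout, -x end the handle, z up. Starts across the bin's channel lips (underside 101 mm above the worktop) over the parking deck, handle pointing away from the robot. The worktop left of the bin is free.
- tray_handle (a point): Grip point of the tray's handle, 100 mm behind the tray's centre (-x) and 45 mm above its underside: a bar 18 mm wide (y, gripped across this) and 16 mm thick, from 60 to 134 mm behind the centre, rising backward by 0.22 rad.
- tray_spout (a point): Edge of the tray's spout, 70 mm ahead of its centre (+x), 13 mm above its underside. The tray's floor is level back to 38 mm and then rises at 0.32 rad to this edge, so the round cartridges roll out when the spout is lowered by about 0.6 rad or more.
- cartridge0 (a point): Centre of a spent filter cartridge: plain grey cylinder 24 mm across, 40 mm long (along its y), 25 g; lies loose across the tray at the start (four are alike).
- cartridge1 (a point): Centre of a spent filter cartridge: plain grey cylinder 24 mm across, 40 mm long (along its y), 25 g; lies loose across the tray at the start (four are alike).
- cartridge2 (a point): Centre of a spent filter cartridge: plain grey cylinder 24 mm across, 40 mm long (along its y), 25 g; lies loose across the tray at the start (four are alike).
- cartridge3 (a point): Centre of a spent filter cartridge: plain grey cylinder 24 mm across, 40 mm long (along its y), 25 g; lies loose across the tray at the start (four are alike).
- timer: Bystander to be left alone: a bench timer 58x64x17 mm, to the right of the bin; origin at its underside.
- small_bottle: Bystander to be left alone: a small white reagent bottle, 48 mm across, 88 mm tall, to the right of the bin; origin at its underside.
- tape: Bystander to be left alone: a roll of tape 63 mm across, 18 mm high, to the right of the bin; origin at its underside.
There are look-alikes about, which are no part of the job. Leave any black look-alike of the part that bears cartridge2 alone.

How it is judged:
By the outcome, as a careful person would: the job done as asked, in the order asked, and still so for the second after the job is handed in, with the robot touching nothing.
It also fails if it takes over 72 s, if anything falls off the work surface, if the arm or the gripper's body presses on something with over 40 N, if the wrist force passes 120 N, or if a joint passes its speed limit or range.

## Working session

There is one attempt and no reset: what is moved stays moved. The work goes in short steps, each a Python script; the robot and the scene stay as the last script left them, time stands still between calls to the robot, and variables do not carry over. Pictures are saved under pics/ and viewed, at most 10 in all, crops included, and the job is handed in when it is done.

```bash
mkdir -p pics; ls
cat > h.py <<'E'
import numpy as np, cv2
from bench import *
def shot(cam,fn=None):
    c=capture(cam)
    if fn: cv2.imwrite('pics/'+fn,c['image'])
    return c
def unproj(c,us,vs,zs):
    K=c['intrinsics']; k=c['k1']
    xd=(np.asarray(us,float)-K[0,2])/K[0,0]; yd=(np.asarray(vs,float)-K[1,2])/K[1,1]
    x,y=xd.copy(),yd.copy()
    for _ in range(15):
        f=1+k*(x*x+y*y); x,y=xd/f,yd/f
    P=np.stack([x*zs,y*zs,np.asarray(zs,float)],-1)
    return (P-c['t'])@c['R']
def cloud(c):
    v,u=np.mgrid[0:400,0:640]; P=unproj(c,u,v,c['range_z']); P[c['range_z']<=0]=np.nan
    return P
def proj(c,X):
    p=c['R']@np.asarray(X)+c['t']; x,y=p[0]/p[2],p[1]/p[2]; f=1+c['k1']*(x*x+y*y)
    K=c['intrinsics']; return K[0,0]*x*f+K[0,2],K[1,1]*y*f+K[1,2]
E
python3 - <<'E'
from h import *
np.set_printoptions(precision=3,suppress=True)
cs={n:shot(n,n+'1.png') for n in('scene','top')}
P={n:cloud(c) for n,c in cs.items()}
for n in cs:
  print(n,cs[n]['t'], -cs[n]['R'].T@cs[n]['t'])
  for q in ['bin','tray_mid','hatch_pull','well','park','tray_handle','tray_spout','cartridge0','timer','small_bottle','tape']:
    for d in spot_in(n,q):
      u,v=map(int,np.round(d['xy'])); print(n,q,u,v,round(d['conf'],2),P[n][min(v,399),min(u,639)])
E
```

```text
pics
scene [-0.353  0.302  0.509] [-0.137 -0.474  0.482]
scene bin 281 232 0.84 [ 0.486 -0.046  0.07 ]
scene tray_mid 318 198 0.89 [ 0.533 -0.111  0.143]
scene hatch_pull 281 229 0.66 [ 0.487 -0.046  0.077]
scene hatch_pull 264 202 0.63 [0.565 0.05  0.088]
scene well 276 231 0.68 [ 0.484 -0.035  0.071]
scene park 367 241 0.18 [ 0.573 -0.207  0.044]
scene tray_handle 316 202 0.81 [ 0.516 -0.115  0.141]
scene cartridge0 328 286 0.84 [ 0.421 -0.189  0.021]
scene cartridge0 262 277 0.76 [ 0.392 -0.06   0.02 ]
scene cartridge0 309 196 0.66 [ 0.564 -0.072  0.127]
scene cartridge0 303 208 0.61 [ 0.513 -0.087  0.123]
scene cartridge0 316 193 0.51 [ 0.588 -0.077  0.126]
scene timer 359 271 0.88 [ 0.5   -0.219  0.016]
scene timer 306 211 0.71 [ 0.508 -0.096  0.121]
scene small_bottle 368 242 0.92 [ 0.57  -0.21   0.044]
scene tape 402 263 0.84 [ 0.586 -0.283  0.003]
scene tape 367 240 0.5 [ 0.57  -0.208  0.048]
top [-0.08   0.572  0.874] [ 0.43  -0.102  0.95 ]
top bin 282 202 0.94 [ 0.551 -0.01   0.074]
top bin 301 186 0.44 [ 0.58  -0.053  0.102]
top bin 400 199 0.31 [ 0.562 -0.275  0.   ]
top 
[... 332 characters left out ...]
y_spout 301 193 0.87 [ 0.564 -0.053  0.106]
top tray_spout 311 188 0.66 [ 0.571 -0.074  0.128]
top cartridge0 312 190 0.79 [ 0.566 -0.076  0.128]
top cartridge0 315 212 0.79 [ 0.522 -0.082  0.125]
top cartridge0 316 201 0.72 [ 0.544 -0.084  0.129]
top cartridge0 364 255 0.71 [ 0.436 -0.186  0.021]
top cartridge0 309 176 0.6 [ 0.595 -0.071  0.13 ]
top cartridge0 337 148 0.54 [ 0.68  -0.132  0.025]
top cartridge0 308 269 0.49 [ 0.408 -0.062  0.024]
top timer 375 214 0.81 [ 0.527 -0.214  0.016]
top small_bottle 369 183 0.84 [ 0.585 -0.195  0.088]
top small_bottle 317 204 0.62 [ 0.538 -0.086  0.128]
top small_bottle 301 194 0.54 [ 0.563 -0.053  0.104]
top tape 409 191 0.68 [ 0.581 -0.296  0.001]
```

Run:
```python
import cv2
i=cv2.imread('pics/top1.png')[90:330,180:460]; cv2.imwrite('pics/top1c.png',cv2.resize(i,None,fx=2.5,fy=2.5,interpolation=cv2.INTER_CUBIC))
```

```text
(no output)
```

View pics/top1c.png

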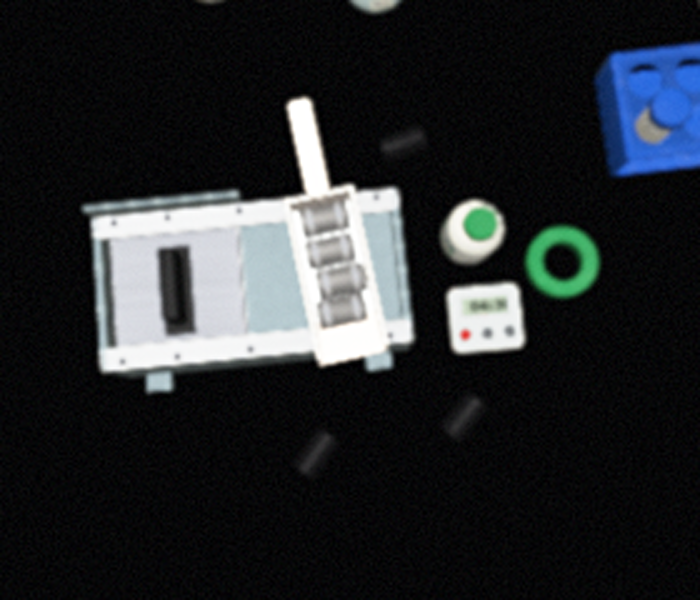

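View pics/scene1.png

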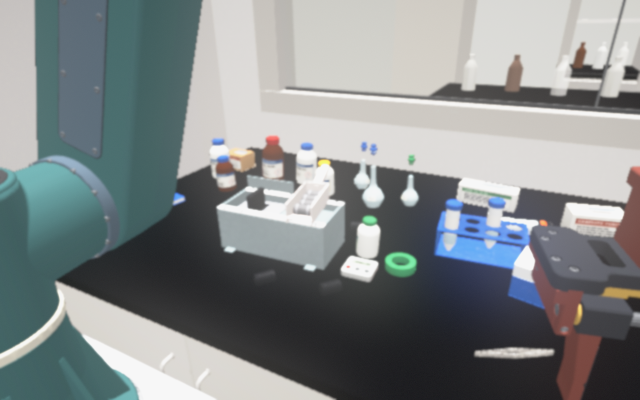

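The top crop shows the white tray (crop 335,280) holding four grey cartridges. The hatch's black blade is at (175,290). Things that could be mistaken for the cartridges are the three black cylinders on the worktop at crop (403,140), (315,453) and (462,417). In full-image pixels those are (341,146), (306,271) and (365,257). I'll leave those alone. The only tray is at full-image (314,192), and its cartridges are at (309,176), (312,190), (316,201) and (315,212).

```bash
cat >> h.py <<'E'
from scipy.spatial.transform import Rotation as R_
def rect(pts,a0=0):
    "centre, size, yaw (yaw = direction of the long side)"
    (c,s,a)=cv2.minAreaRect((pts[:,:2]*1000).astype(np.float32)); a=np.radians(a)
    if s[0]<s[1]: s=s[::-1]; a+=np.pi/2
    return np.array(c)/1000,np.array(s),(a+np.pi/2)%np.pi-np.pi/2
def tool(yaw,pitch=0):
    """tool down; yaw: heading (bin/tray-handle direction, about +x); pitch tips the tool's z outward (lowers a spout facing the robot).
    tool y is along heading's left axis (sign by choice)"""
    return R_.from_euler('z',yaw)*R_.from_euler('y',-pitch)*R_.from_euler('x',np.pi)
def pose_ptp(p,r): move_ptp(list(p),list(r.as_quat()))
def pose_lin(p,r,rate=.15,**k): return servo_line(list(p),list(r.as_quat()),rate=rate,**k)
def grasp2tcp(g,r): return np.asarray(g)+r.apply([0,0,.019])
E
python3 - <<'E'
from h import *
np.set_printoptions(precision=4,suppress=True)
c=shot('top'); P=cloud(c)
def comp(lo,hi,box):
    m=(P[...,2]>lo)&(P[...,2]<hi)&(P[...,0]>box[0])&(P[...,0]<box[1])&(P[...,1]>box[2])&(P[...,1]<box[3])
    m=m.astype(np.uint8); n,l,s,_=cv2.connectedComponentsWithStats(m)
    return P[(l>0)&np.isin(l,[i for i in range(1,n) if s[i,4]>15])]
b=comp(.094,.108,(.4,.75,-.18,.16)); print('lips',rect(b),len(b))
tr=comp(.136,.152,(.4,.8,-.15,.0)); print('tray rim+handle',rect(tr))
sil=silhouettes('top','tray_mid')
for s in sil:
    q=P[s['region']]; q=q[~np.isnan(q[:,0])]; print('sil',s['conf'],s['xy'],rect(q), np.percentile(q[:,2],[5,50,95]))
    r=q[q[:,2]>.134]; print('  high',rect(r),len(r))
for s in silhouettes('top','hatch_pull')[:2]:
    q=P[s['region']]; q=q[~np.isnan(q[:,0])]; print('hatch',s['conf'],s['xy'],rect(q)); q=q[q[:,2]>.108]; print(len(q), rect(q) if len(q)>5 else '', q[:,2].mean())
q=comp(.112,.13,(.5,.6,0,.1)); print('blade',rect(q),len(q))
E
```

```text
lips (array([ 0.5497, -0.0082]), array([256.0235, 130.648 ]), np.float64(-1.4908862558176574)) 2287
tray rim+handle (array([ 0.5646, -0.0759]), array([165.8336,  55.9174]), np.float64(0.19537324263849576))
sil 0.77 [305.5, 200.6] (array([ 0.5821, -0.0742]), array([205.29 ,  62.062]), np.float64(0.16975952519584547)) [0.1031 0.123  0.1579]
  high (array([ 0.5829, -0.0724]), array([203.053 ,  55.8174]), np.float64(0.19462745766473288)) 590
hatch 0.74 [251.9, 206.7] (array([0.5472, 0.0571]), array([113.7308,  98.8677]), np.float64(-1.4440069057874796))
231 (array([0.543 , 0.0565]), array([59.4395, 14.3697]), np.float64(0.08990006260169592)) 0.12176682979284748
blade (array([0.543 , 0.0565]), array([59.4517, 14.326 ]), np.float64(0.0947576101733516)) 223
```

The bin yaw is about 0.08, with the well at (0.5445, 0.0566) and the tray centre at (0.5515, -0.0786), yaw 0.195. I'll grip the tray across its sides at mid-body, where no load moment acts. First I'll check that the whole plan is reachable.

```bash
cat >> h.py <<'E'
BY=.085; BX=np.array([np.cos(BY),np.sin(BY)]); BL=np.array([-BX[1],BX[0]])
WELL=np.array([.544,.0566]); PARK=WELL-.122*BL
TY=.195; TH=np.array([np.cos(TY),np.sin(TY)]); TRAY=np.array([.5515,-.0786])
PL=np.array([.55,.275])      # where the tray stands
G=.005                       # grip this far toward the handle from tray mid
def xyz(p,z): return np.array([p[0],p[1],z])
def pour(p,sx,sz,yaw=BY,gz=.024):
    "grasp point for spout edge at bin-frame x sx from well centre, height sz, pitch p"
    r=tool(yaw,p); h=np.array([np.cos(yaw),np.sin(yaw),0])
    spout_local=np.array([-(.070+G),0,gz-.013])  # in tool axes x=heading, z=down
    return xyz(WELL+sx*BX,sz)-r.apply(spout_local), r
E
python3 - <<'E'
from h import *
np.set_printoptions(precision=3,suppress=True)
print(current_clock(),R_.from_quat(current_orientation()).as_matrix())
for fl in (0,1):
  F=R_.from_euler('z',np.pi*fl); 
  def ik(n,g,r):
    r=r*F; q=inverse_kinematics(list(grasp2tcp(g,r)),list(r.as_quat())); print(fl,n,None if q is None else np.array(q))
  ik('tray',xyz(TRAY+G*TH,.125),tool(TY)); ik('place',xyz(PL+G*BX,.024),tool(BY)); ik('hatch',xyz(WELL,.107),tool(BY)); ik('park',xyz(PARK,.117),tool(BY))
  for p in (0,.5,.8,1.,1.1): ik(f'pour{p}',*pour(p,.015,.125))
c=shot('top'); P=cloud(c); m=(P[...,0]>.4)&(P[...,0]<.76)&(P[...,1]>.15)&(P[...,1]<.4); print(m.sum(),np.nanmax(P[m][:,2]))
E
```

```text
1.35 [[ 0.968  0.249 -0.   ]
 [ 0.249 -0.968  0.   ]
 [ 0.    -0.    -1.   ]]
0 tray [-0.262  0.436  1.72  -0.     0.985  1.114]
0 place [ 0.349  0.639  1.654 -0.     0.849  1.835]
0 hatch [-0.023  0.443  1.768 -0.     0.93   1.463]
0 park [-0.24   0.442  1.735 -0.     0.964  1.245]
0 pour0 [-0.007  0.515  1.537 -0.     1.09   1.478]
0 pour0.5 [-0.046  0.298  1.96   0.165  0.391  1.302]
0 pour0.8 None
0 pour1.0 None
0 pour1.1 None
1 tray [-0.262  0.436  1.72  -0.     0.985 -2.027]
1 place [ 0.349  0.639  1.654 -0.     0.849 -1.307]
1 hatch [-0.023  0.443  1.768 -0.     0.93  -1.678]
1 park [-0.24   0.442  1.735 -0.     0.964 -1.896]
1 pour0 [-0.007  0.515  1.537 -0.     1.09  -1.663]
1 pour0.5 [-0.046  0.298  1.96   0.165  0.391 -1.839]
1 pour0.8 None
1 pour1.0 None
1 pour1.1 None
17047 0.10906318199766654
```

Tipping toward the robot is out of wrist range. I'll turn the tray round in the air so its spout faces away, then check that and see what the reading on the left is.

Run:
```python
from h import *
np.set_printoptions(precision=3,suppress=True)
Y2=BY+np.pi
def ik(n,g,r):
    q=inverse_kinematics(list(grasp2tcp(g,r)),list(r.as_quat())); print(n,None if q is None else np.array(q))
ik('place',xyz(PL-G*BX,.024),tool(Y2))
for p in (0,.5,.8,1.,1.15): ik(f'pour{p}',*pour(p,-.015,.125,Y2))
c=shot('top'); P=cloud(c); m=(P[...,0]>.4)&(P[...,0]<.76)&(P[...,1]>.15)&(P[...,1]<.4)&(P[...,2]>.02); print(m.sum(),P[m].min(0),P[m].max(0))
```

```text
place [ 0.354  0.63   1.676  0.     0.836 -1.302]
pour0 [-0.044  0.293  1.933  0.     0.915 -1.7  ]
pour0.5 [-0.006  0.536  1.526 -0.044  1.578 -1.651]
pour0.8 [ 0.006  0.717  1.3   -0.06   1.923 -1.646]
pour1.0 [ 0.012  0.842  1.161 -0.073  2.136 -1.649]
pour1.15 [ 0.015  0.936  1.065 -0.085  2.288 -1.655]
589 [0.732 0.3   0.02 ] [0.76  0.359 0.111]
```

Run:
```python
from h import *
np.set_printoptions(precision=3,suppress=True)
r=tool(TY); g=TRAY+G*TH
pose_ptp(grasp2tcp(xyz(g,.25),r),r); move_gripper(.085)
pose_lin(grasp2tcp(xyz(g,.125),r),r,.18)
print(current_clock(),current_position(),np.array(current_joint_pos()),current_force())
move_gripper(0); print('gap',current_finger_gap(),current_grip_force(),current_position(),current_force())
pose_lin(grasp2tcp(xyz(g,.235),r),r,.1)
print(current_clock(),current_finger_gap(),current_force(),current_torque())
c=shot('scene','lift.png'); 
cv2.imwrite('pics/lift.png',cv2.resize(c['image'][100:320,180:440],None,fx=3,fy=3)[:600])
```

```text
4.8833 [ 0.557 -0.078  0.107] [-0.262  0.435  1.719  0.     0.986  1.114] [-0.512 -0.812 -0.458]
gap 0.0557834722517599 29.996220767498016 [ 0.557 -0.078  0.107] [-0.99   0.093  5.162]
6.6917 0.0559310268191812 [ 0.007  0.87  -2.562] [-0.032 -0.019 -0.017]
```

View pics/lift.png

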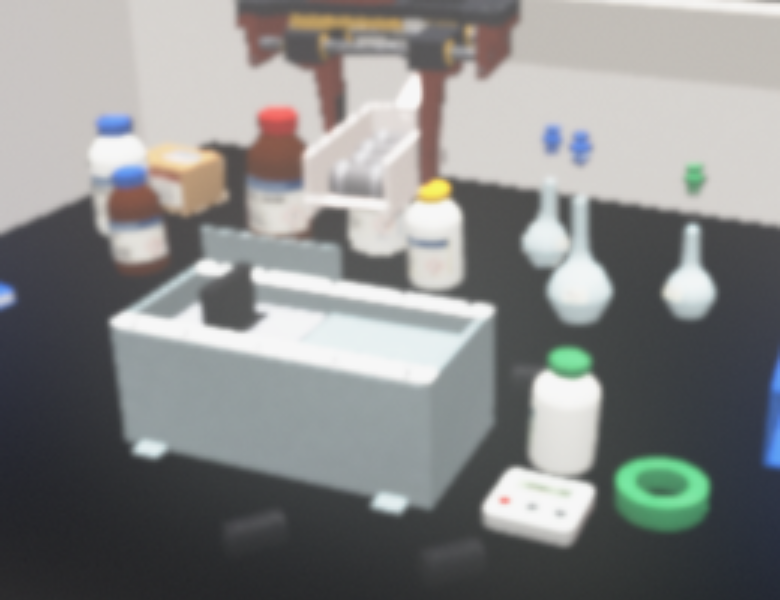

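The tray hangs level at (360,170) with its cartridges in it, and the wrist load is 2.6 N as expected. Next I'll carry it over, turn it and set it down.

Run:
```python
from h import *
np.set_printoptions(precision=3,suppress=True)
Y2=BY+np.pi; r=tool(Y2); p=PL-G*BX
pose_lin(grasp2tcp(xyz(p,.235),r),r,.11)
print(current_clock(),np.array(current_joint_pos()),current_force())
pose_lin(grasp2tcp(xyz(p,.040),r),r,.13)
hit=pose_lin(grasp2tcp(xyz(p,.0225),r),r,.03,contact_N=4)
print(hit,current_position(),current_force())
move_gripper(.085)
pose_lin(grasp2tcp(xyz(p,.20),r),r,.2)
print(current_clock())
c=shot('top'); P=cloud(c)
for s in silhouettes('top','tray_mid')[:2]:
    q=P[s['region']]; q=q[~np.isnan(q[:,0])]; print(s['conf'],s['xy'],rect(q),rect(q[q[:,2]>.03]))
cv2.imwrite('pics/placed.png',cv2.resize(c['image'][110:310,150:400],None,fx=3,fy=3))
```

```text
10.0917 [ 0.353  0.379  1.496 -0.     1.267 -1.302] [ 0.355  0.845 -3.676]
True [0.545 0.274 0.005] [-0.371  0.238  3.121]
13.9333
0.77 [166.2, 223.9] (array([0.527, 0.256]), array([201.032, 107.58 ]), np.float64(0.4048767186782478)) (array([0.516, 0.256]), array([179.484, 104.69 ]), np.float64(-0.5528585270208364))
```

View pics/placed.png

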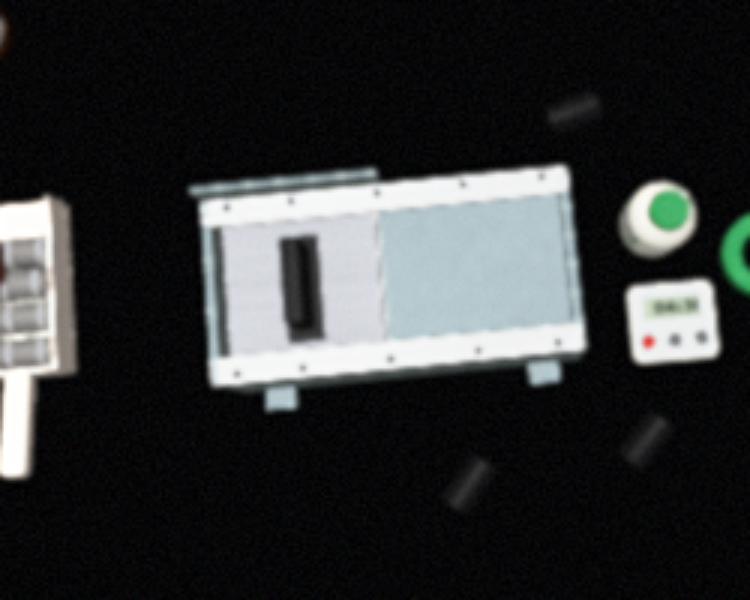

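The tray stands loaded at left (30,300), and the hatch is clear with its blade at (300,288). On to the hatch.

Run:
```python
from h import *
np.set_printoptions(precision=3,suppress=True)
r=tool(BY+np.pi); B=WELL
pose_ptp(grasp2tcp(xyz(B,.20),r),r); move_gripper(.05)
pose_lin(grasp2tcp(xyz(B,.108),r),r,.12); print(current_force())
move_gripper(0); print('gap',current_finger_gap(),current_grip_force(),current_force())
pose_lin(grasp2tcp(xyz(B,.108+.015),r),r,.04); print('lift',current_force(),current_finger_gap())
hit=pose_lin(grasp2tcp(xyz(PARK,.123),r),r,.07,contact_N=20); print('slid',hit,current_position(),grasp2tcp(xyz(PARK,.123),r),current_force())
if not hit:
    h=pose_lin(grasp2tcp(xyz(PARK,.116),r),r,.02,contact_N=4); print(h,current_position(),current_force())
print(current_clock(),current_finger_gap())
```

```text
[-0.015 -0.324 -0.289]
gap 0.013555405093731673 29.9965837597847 [-0.395 -0.358  1.793]
lift [-0.127 -0.513 -2.256] 0.013803359347569977
slid False [ 0.554 -0.065  0.104] [ 0.554 -0.065  0.104] [-0.473 -0.059 -1.857]
True [ 0.555 -0.065  0.099] [-0.176 -0.033  3.448]
19.925 0.013512576538972343
```

Run:
```python
from h import *
np.set_printoptions(precision=3,suppress=True)
move_gripper(.05)
r=tool(BY+np.pi); p=PL-G*BX
pose_lin(grasp2tcp(xyz(PARK,.22),r),r,.2)
pose_ptp(grasp2tcp(xyz(p,.20),r),r); move_gripper(.085)
c=shot('top'); P=cloud(c)
m=(P[...,2]>.075)&(P[...,2]<.096)&(abs((P[...,:2]-PARK)@BX)<.04)&(abs((P[...,:2]-PARK)@BL)<.09)
q=P[m]; print('plate',rect(q),q[:,2].mean(),PARK)
m=(P[...,2]>.12)&(np.linalg.norm(P[...,:2]-PARK,axis=-1)<.06); print('blade',rect(P[m]),P[m][:,2].mean())
cv2.imwrite('pics/hatch.png',cv2.resize(c['image'][110:310,150:400],None,fx=3,fy=3)); print(current_clock())
```

```text
plate (array([ 0.554, -0.065]), array([130.134,  79.878]), np.float64(-1.485551328298226)) 0.0849457600302696 [ 0.554 -0.065]
blade (array([ 0.553, -0.064]), array([59.531, 13.892]), np.float64(0.08138740133531197)) 0.13299805145449298
23.375
```

View pics/hatch.png

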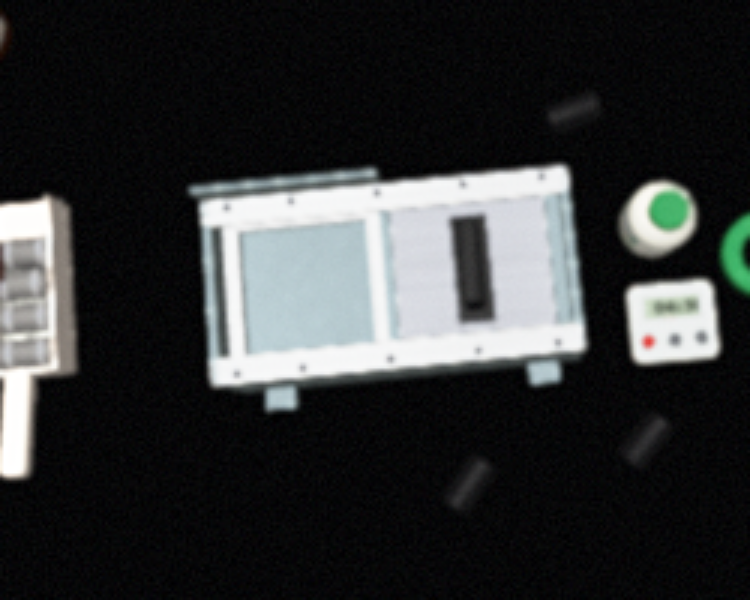

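The hatch lies flat on the deck with its blade at (473,268) and z 0.133, as expected. The well is fully open at (305,290). Next is the pour.

Run:
```python
from h import *
np.set_printoptions(precision=3,suppress=True)
Y2=BY+np.pi; r=tool(Y2); p=PL-G*BX
pose_lin(grasp2tcp(xyz(p,.0245),r),r,.15)
move_gripper(0); print('gap',current_finger_gap(),current_force())
pose_lin(grasp2tcp(xyz(p,.235),r),r,.13); print(current_clock(),current_force())
def P(a,sx,sz,rate):
    g,q=pour(a,sx,sz,Y2); pose_lin(grasp2tcp(g,q),q,rate)
P(0,-.015,.21,.13)
P(.3,-.015,.15,.08)
for a,z in ((.5,.13),(.65,.122),(.8,.118),(.95,.118),(1.1,.118)): P(a,-.015,z,.05)
print(current_clock(),current_force())
sleep(.5)
c=shot('scene'); print(current_clock(),current_force(),current_finger_gap())
cv2.imwrite('pics/pour.png',cv2.resize(c['image'][100:300,180:430],None,fx=3,fy=3))
```

```text
gap 0.056106482123678095 [-0.52  -0.409  3.393]
27.0167 [ 0.176 -0.038 -2.607]
31.375 [ 0.853  0.869 -1.523]
31.925 [ 0.604 -0.376 -2.053] 0.0556615388417403
```

View pics/pour.png

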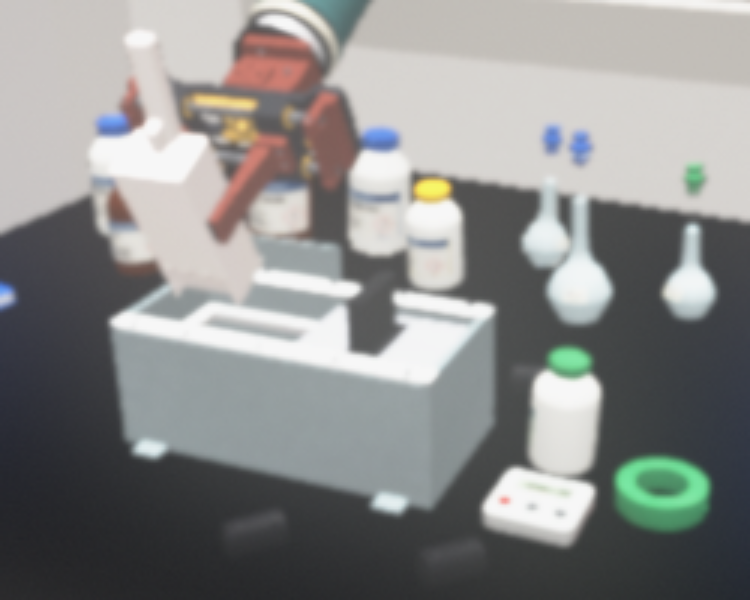

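The tray is tipped with its spout over the well (200,290). I'll level it, move it aside and look into the well.

Run:
```python
from h import *
np.set_printoptions(precision=3,suppress=True)
Y2=BY+np.pi; r=tool(Y2); p=PL-G*BX
def P(a,sx,sz,rate):
    g,q=pour(a,sx,sz,Y2); pose_lin(grasp2tcp(g,q),q,rate)
P(.8,-.015,.15,.1); P(.3,-.015,.2,.12); P(0,-.015,.235,.12)
pose_lin(grasp2tcp(xyz(p,.235),r),r,.15)
sleep(.2); print(current_clock(),current_force())
c=shot('top'); C=cloud(c)
for s in spot_in('top','cartridge0'):
    u,v=map(int,np.round(s['xy'])); print(u,v,round(s['conf'],2),C[v,u])
cv2.imwrite('pics/well.png',cv2.resize(c['image'][130:270,150:350],None,fx=4,fy=4,interpolation=cv2.INTER_CUBIC))
```

```text
35.45 [-0.043  0.014 -0.386]
306 268 0.64 [ 0.41  -0.057  0.022]
254 208 0.61 [0.545 0.057 0.029]
340 147 0.61 [ 0.682 -0.139  0.024]
363 256 0.55 [ 0.434 -0.183  0.027]
253 189 0.5 [0.587 0.059 0.032]
```

View pics/well.png

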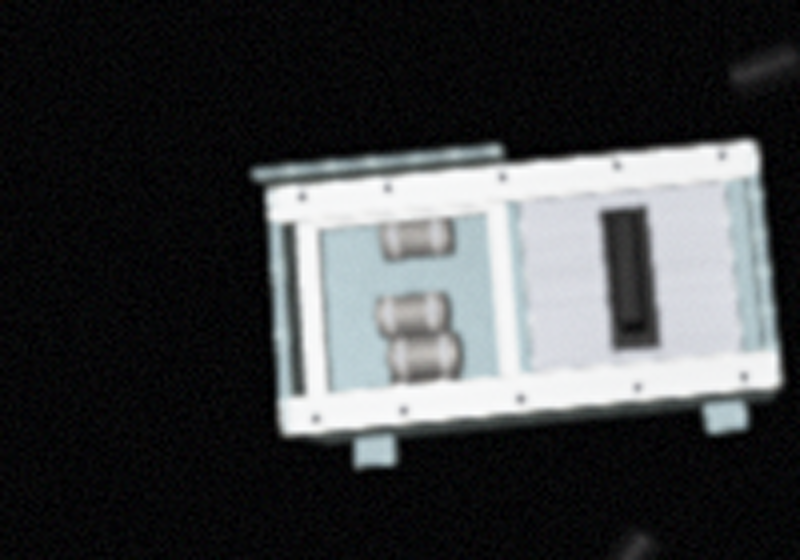

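I can see three cartridges in the well, at (415,237), (412,315) and (425,357). The fourth is unaccounted for, so I'll check the tray and the depth.

Run:
```python
from h import *
np.set_printoptions(precision=3,suppress=True)
print(current_finger_gap(),current_grip_force(),current_force(),current_torque())
c=shot('top'); C=cloud(c)
# depth profile along bin x at several y offsets in the well
D=C[...,:2]-WELL; bx=D@BX; by=D@BL
for y0 in (-.04,-.03,-.02,-.01,0,.01,.02,.03,.04):
    o=[]
    for x0 in np.arange(-.048,.05,.008):
        m=(abs(bx-x0)<.004)&(abs(by-y0)<.005); o.append(int(1000*np.nanmedian(C[m][:,2])) if m.any() else -1)
    print(y0,o)
a=c['image'][100:300,60:260]; s=shot('scene')
b=s['image'][60:260,130:330]
cv2.imwrite('pics/chk.png',cv2.resize(np.hstack([a,b]),None,fx=2,fy=2,interpolation=cv2.INTER_CUBIC))
for cam in('scene',):
  for d in spot_in(cam,'cartridge0'): print(cam,d)
```

```text
0.05548897933854018 29.9975323677063 [-0.089 -0.024 -2.012] [ 0.014 -0.183 -0.028]
-0.04 [100, 7, 7, 7, 7, 6, 6, 5, 6, 7, 5, 7, 66]
-0.03 [101, 6, 6, 7, 6, 5, 6, 6, 6, 6, 7, 6, 65]
-0.02 [102, 24, 7, 20, 8, 7, 6, 7, 7, 5, 7, 19, 64]
-0.01 [100, 26, 25, 29, 28, 25, 28, 26, 6, 6, 7, 29, 67]
0 [101, 26, 24, 30, 27, 26, 30, 28, 7, 6, 8, 29, 63]
0.01 [101, 26, 24, 29, 28, 25, 30, 27, 8, 6, 7, 28, 66]
0.02 [102, 26, 23, 30, 24, 24, 29, 28, 7, 5, 6, 26, 64]
0.03 [101, 6, 6, 6, 6, 6, 6, 5, 7, 6, 6, 6, 65]
0.04 [101, 6, 5, 6, 6, 5, 7, 6, 6, 5, 5, 6, 64]
scene {'xy': [330.8, 287.5], 'conf': 0.64}
scene {'xy': [262.2, 276.0], 'conf': 0.57}
scene {'xy': [358.7, 229.1], 'conf': 0.44}
```

View pics/chk.png

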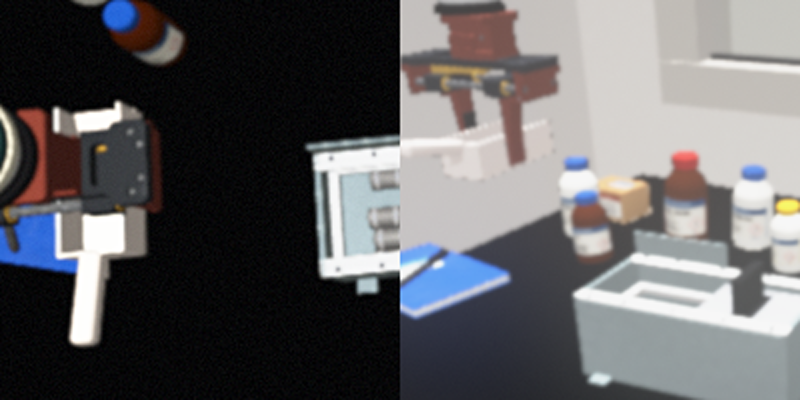

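The depth profile shows cylinders at about x +43, +2 and -22 mm, plus a partly hidden one at about -46 mm under the front lip. I'll stand the tray down, then check both the tray and the well with the wrist camera.

Run:
```python
from h import *
np.set_printoptions(precision=3,suppress=True)
r=tool(BY+np.pi); p=PL-G*BX
pose_lin(grasp2tcp(xyz(p,.040),r),r,.13)
hit=pose_lin(grasp2tcp(xyz(p,.0225),r),r,.03,contact_N=4)
print(hit,current_position(),current_force())
move_gripper(.085)
pose_lin(grasp2tcp(xyz(p,.22),r),r,.2)
w1=shot('wrist')
g=WELL-.03*BX
pose_ptp(grasp2tcp(xyz(g,.26),r),r)
w2=shot('wrist'); t=shot('top')
C=cloud(w2); print('wrist cam',-w2['R'].T@w2['t'],current_clock())
for d in spot_in('wrist','cartridge0'):
    u,v=map(int,np.round(d['xy'])); print(u,v,round(d['conf'],2),C[v,u])
cv2.imwrite('pics/end.png',np.hstack([cv2.resize(w1['image'],(400,250)),cv2.resize(w2['image'],(400,250))]))
cv2.imwrite('pics/endtop.png',cv2.resize(t['image'][90:330,120:440],None,fx=2.5,fy=2.5))
```

```text
True [0.545 0.275 0.006] [-0.065 -0.038  3.341]
wrist cam [0.439 0.048 0.403] 40.6833
328 199 0.92 [0.541 0.061 0.028]
321 178 0.84 [0.516 0.05  0.03 ]
173 282 0.69 [ 0.675 -0.134  0.021]
236 70 0.62 [ 0.404 -0.053  0.023]
```

View pics/end.png

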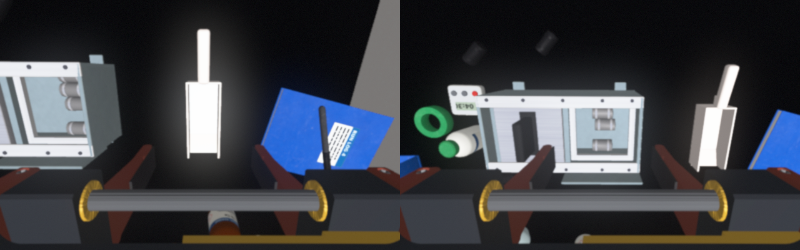

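The tray stands upright and empty at (205,120). The left half shows four cartridges in the well, at (68,75), (70,88), (72,103) and (75,128). I'll enlarge that as a final check, together with the final top view.

Run:
```python
import cv2,numpy as np
e=cv2.imread('pics/end.png'); a=cv2.resize(e[55:165,0:130],(390,330),interpolation=cv2.INTER_CUBIC)
b=cv2.resize(cv2.imread('pics/endtop.png'),(400,330)); cv2.imwrite('pics/fin.png',np.hstack([a,b]))
```

```text
(no output)
```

View pics/fin.png

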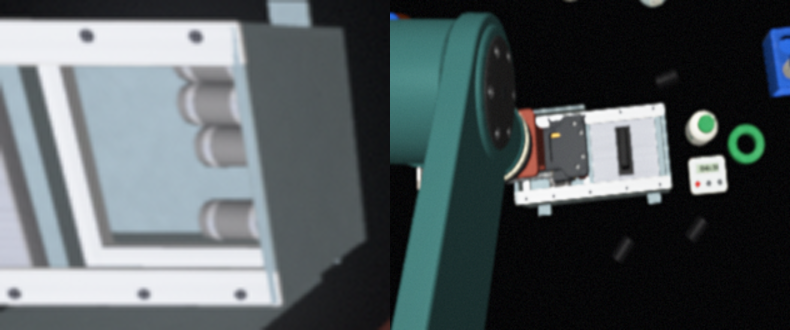

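All four cartridges lie on the well floor, at (205,72), (210,100), (220,145) and (230,220). The hatch is still parked and the bystanders haven't moved, so I'm handing in.

```bash
python3 -c "
from h import *
print(current_clock(),current_force()); print(close_job())"
```

```text
40.7333 [0.37823639 0.21692793 0.31464784]
the job is handed in; nothing more can be done
None
```

The job is handed in at 40.7 s: the hatch lies flat on the deck, all four cartridges are in the well, the empty tray stands upright on the worktop left of the bin, and the bystanders and look-alikes were left alone.

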